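# Sheathe the pod scraper

## Task

Put the orange-handled scraper away: slide its blade edge first down into the aluminium sheath on the sloping wooden rack, handle up the slope, until it is fully home against the end stop, and let go of it there. The sheath may be clamped anywhere across the board, so feel or look for its mouth; do not force the blade, and leave the plug, the collet and the setting block where they stand.

Things in the scene. Friction and masses are not known exactly. Their poses are not given: they have to be found in the camera images.
- scraper: The loose scraper, about 0.24 kg, starting flat on the worktop. Origin on its underside, below the shoulder where orange handle and steel blade meet. x towards the cutting edge, y across the blade, z out of the upper face. Undersides of handle and blade are one plane. Balance point: at most 5 mm ahead of the origin.
- scraper_mid (a point): Grip point, 20 mm behind the shoulder, half-way up the handle (14 mm above the underside); axes as the scraper. The handle is a bar 26 mm wide (y), 28 mm thick (z), 110 mm long: from 90 mm behind to 20 mm ahead of this point. A dark collar 34 mm wide, 10 mm high lies 18 to 30 mm ahead.
- scraper_edge (a point): Middle of the cutting edge, 1.5 mm above the underside plane, 90 mm ahead of the shoulder; axes as the scraper. The flat blade is 50 mm wide and 5 mm thick, its last 4 mm 3 mm thick.
- rack: Fixed plywood rack, foot 150 x 150 mm, about 90 mm high. Origin on the worktop; x points level down the slope, y across, z up. Its board, 150 mm wide, slopes down towards +x at 35 degrees (0.611 rad) below level. The board's upper face passes through (x, z) = (-55, 92) mm and starts 8 mm down the slope from there. An aluminium sheath, 82 mm wide, 12 mm high, is clamped on it.
- rack_mouth (a point): Point on the board's upper face at the sheath's mouth, in the middle of the board (40 mm down the slope from (-55, 92)); axes of the rack. The slot is 54 mm wide, 7.5 mm high, its floor the board. The sheath's middle is 0 to 12 mm to either side (rack y) of this point, differing each time and not reported. Solid cheeks 14 mm wide flank the mouth; a 10 mm flared lip overhangs it.
- rack_stop (a point): Point on the board's face at the slot's end stop, in the middle of the board, 70 mm down the slope from rack_mouth; axes of the rack. Fully home, the cutting edge touches this stop. The clamped sheath does not give.
- plug_mid (a point): Orange rubber vacuum plug standing on the worktop, 35 mm across, 37 mm high; its centre. Bystander.
- collet_mid (a point): Steel spring collet standing on the worktop, 34 mm across, 46 mm high; its centre. Bystander.
- block_mid (a point): Steel setting block 25 x 50 x 30 mm on the worktop; its centre. Bystander.
There are look-alikes about, which are no part of the job. Of the things that look like the scraper, the largest one is meant.

How it is judged:
On the way:
1. the blade has entered the sheath from its mouth, edge first, but is not yet home (x of scraper_edge in the frame of rack between -0.0190329 and 0.0239671 m and z of scraper_edge in the frame of rack between 0.0341353 and 0.0751353 m and y of scraper_edge in the frame of rack between -0.018 and 0.018 m and angle between scraper_mid's own z axis and vertical between 0.5 and 0.72 rad and angle between the y axis of scraper_mid and the y axis of rack, either way round below 0.12 rad).
At the end, for the whole second after the job is handed in: The scraper lies at rest in the sheath, released, handle up the slope: its edge is within about 3.5 mm of the end stop, it slopes like the board (0.5 to 0.72 rad from flat) and points down the slope within 0.12 rad (x of scraper_edge in the frame of rack between 0.0329671 and 0.0399671 m and z of scraper_edge in the frame of rack between 0.0261353 and 0.0391353 m and y of scraper_edge in the frame of rack between -0.018 and 0.018 m and angle between scraper_mid's own z axis and vertical between 0.5 and 0.72 rad and angle between the y axis of scraper_mid and the y axis of rack, either way round below 0.12 rad and linear speed of scraper below 0.02 m/s); the robot touches nothing.
It fails at once if the orange plug is pushed more than 15 mm from its place (distance of plug_mid from where it was at the start of the episode above 0.015 m).
It fails at once if the steel collet is pushed more than 15 mm from its place (distance of collet_mid from where it was at the start of the episode above 0.015 m).
It fails at once if the steel setting block is pushed more than 15 mm from its place (distance of block_mid from where it was at the start of the episode above 0.015 m).
It fails at once if the blade is forced: more than 45 N between scraper and rack or sheath (contact force between scraper and rack above 45 N).
It also fails if it takes over 53 s, if anything falls off the work surface, if the arm or the gripper's body presses on something with over 40 N, if the wrist force passes 120 N, or if a joint passes its speed limit or range.

## Robot

A 6-joint arm with a two-finger parallel gripper is mounted at the origin on a cart in front of the work surface, level with it; the furniture and walls round the work are solid. World frame = base frame: x ahead of the robot, y to its left, z up, the work surface at z = 0. Lengths are in m, angles in rad, forces in N, time in s.
With the tool pointing down it reaches from about 0.3 to 0.875 m from the base axis. Payload 6.4 kg.
Tool frame: the origin (TCP) lies midway between the tips of the shut fingers; the grasp point (between the pads) lies 19 mm behind it (r.hold_point_z is the z of the grasp point in the tool frame, in m); z points along the fingers, y is the line along which they close (so a half turn about z gives the same grasp; the last joint's range is limited). The gripper opens to 88 mm and grips with 3 to 60 N. Pads are 18 mm wide; open, the fingers measure 123 mm over their backs; the gripper's body (75 mm by 187 mm) begins 45 mm behind the grasp point.
Start: joints at [0.999, 0.181, 1.607, -0, 1.354, -0.206], TCP at [0.206, 0.537, 0.239] pointing down, gripper open.
Joint ranges: [-2.99, 2.99], [-0.89, 2.07], [0.3, 2.58], [-1.14, 4.28], [0, 2.63], [-3.12, 3.12]. Speed limits (rad/s): [2.57, 2.57, 3.01, 3.14, 3.14, 3.14].

## Interface

Orientations are given as a unit quaternion [x, y, z, w].
In Python, from bench import r gives the robot as it stands.
- The arm moves only by the shell command python3 -m pendant 'ROWS' [FORCE]. ROWS is JSON, a list of rows, each an object of numbers: "x", "y", "z": the shift along the world's x, y, z in mm; "ax", "ay", "az": the turn, a rotation vector about the world's x, y, z in degrees; "hand": the closure, from 0 (fully open) to 1 (shut). In form: [{"x": .., "y": .., "z": .., "ax": .., "ay": .., "az": .., "hand": ..}, ...]. A call has 1 to 20 rows; each row shifts and turns the commanded pose from where the row before left it; what a row does not reach is not made up. A row lasts 1/12 s, in which the tool goes at most 41.7 mm and 7.16 degrees, less where a joint would pass 70% of its speed; a pose out of reach is approached as far as the arm can. A call is refused whole if a number of a shift passes 41.7 or a number of a turn 7.16, either way. A call with a gripper value outside its range is refused whole. The fingers move at their own pace and stop on an object; FORCE is the grip in N (left out, the last holds). Time passes only in rows, so rows that do not move let the fingers close. It gives the time, the measured TCP pose, the force, the opening and the grip force at its end, in the units of the state.
- r.read_state(): the state, without advancing time (a new reading comes with each control period).
- r.read_camera(name): name is "scene" or "side" or "wrist"; returns (picture, depth): 384x512x3 uint8, blue, green, red; 384x512 float32, m along the optical axis (not along the pixel's ray), 0 where there is no reading.
- r.camera_params(name): a dict with "fx", "fy", "cx", "cy" (pixels), "T" (4x4, takes a point from camera to world coordinates); the wrist camera has in their place "tool_from_camera" (4x4, takes a point from camera to tool coordinates, whose origin is the TCP and whose axes are the flange's). Camera axes: x right, y down, z forward; pixel columns grow to the right and rows downward; lengths in m; the calibration is good to about 2 mm. A picture is of the moment at which its call begins: read the wrist's pose just before it. camera_params takes no time and is no camera call.
- r.close_job(): hands the job in; it is judged then, once.
Trained networks look in the newest picture that a camera, given by its name, has taken for a name from the list of things; names that differ only in an ending like _2 or _b are one class to them, and where a whole thing is asked for, a point or a joint stands for the part that bears it (a point fixed in the world has none). Each returns a list of dicts, best first, with "score" (0 to 1); they miss things now and then, are a little off and sometimes report something else, mostly with a low value. They report only what shows in the picture. A call takes as long as a camera call. They do not tell look-alikes from the thing itself.
- r.find_in(camera, thing): "position" ([row, column] as shares, 0 to 1, of the picture: columns of its width, rows of its height, amid what is visible of it).
- r.tip_of(camera, thing): "position" ([row, column] as shares, 0 to 1, of the picture: columns of its width, rows of its height: a listed point, or the origin of a listed thing).
The state is a dict: "time": time; "q": joint angles; "joint_velocities": joint speeds; "effort": joint torques, N m; "position": TCP position; "tool_rot": TCP orientation; "wrist_force": force on the tool from outside, world axes, zero at the start; "ft_torque": the same for the moment, N m; "width": finger opening in m; "grip_force": force on a finger pad.
Only numpy, scipy, OpenCV 4.12 (cv2) and the standard library are available. Lean on these libraries where they do the work, as an engineer would, in place of code of your own. Each camera call takes 0.05 s, during which the arm holds its last target. There are 200 camera calls.

## Working session

There is one attempt and no reset: what is moved stays moved. The work goes in short steps, Python scripts to look and compute and a shell command to move; the robot and the scene stay as the last step left them, time stands still between calls to the robot, and variables do not carry over. Pictures are saved under pics/ and viewed, at most 10 in all, crops included, and the job is handed in when it is done.

```bash
mkdir -p pics
cat > h.py <<'E'
import numpy as np, cv2
from bench import r
from scipy.spatial.transform import Rotation as R
def T(cam):
    p=r.camera_params(cam)
    if 'T' in p: return p,np.array(p['T'])
    s=r.read_state(); M=np.eye(4); M[:3,:3]=R.from_quat(s['tool_rot']).as_matrix(); M[:3,3]=s['position']
    return p,M@np.array(p['tool_from_camera'])
def cloud(cam):
    p,M=T(cam); im,d=r.read_camera(cam)
    v,u=np.mgrid[:d.shape[0],:d.shape[1]]
    P=np.stack([(u-p['cx'])/p['fx']*d,(v-p['cy'])/p['fy']*d,d],-1)@M[:3,:3].T+M[:3,3]
    P[d==0]=np.nan
    return im,P
E
python3 - <<'E'
from h import *
ims=[]
for c in ['scene','side']:
    im,P=cloud(c); np.save(c+'.npy',P); cv2.imwrite(c+'.png',im); ims.append(im)
    for t in ['scraper','rack','rack_mouth','scraper_mid','scraper_edge','plug_mid','collet_mid','block_mid']:
        f=r.tip_of if t in('rack_mouth','scraper_mid','scraper_edge','scraper','rack') else r.find_in
        for o in f(c,t)[:3]:
            y,x=o['position'];i,j=int(y*384),int(x*512)
            print(c,t,round(o['score'],2),i,j,P[min(i,383),min(j,511)].round(3))
cv2.imwrite('pics/a.png',cv2.resize(ims[0],(800,600))); cv2.imwrite('pics/b.png',cv2.resize(ims[1],(800,600)))
print(r.read_state())
E
```

```text
scene scraper 0.85 242 275 [0.473 0.023 0.021]
scene scraper 0.75 214 202 [0.471 0.217 0.01 ]
scene scraper 0.67 156 158 [0.587 0.443 0.016]
scene rack 0.76 266 361 [ 0.482 -0.162  0.05 ]
scene rack_mouth 0.93 244 358 [ 0.503 -0.142  0.084]
scene scraper_mid 0.93 243 277 [0.473 0.018 0.02 ]
scene scraper_mid 0.82 160 156 [0.579 0.446 0.006]
scene scraper_mid 0.63 205 198 [0.48  0.233 0.026]
scene scraper_edge 0.91 148 178 [ 0.657  0.429 -0.001]
scene scraper_edge 0.85 218 285 [ 0.564  0.041 -0.002]
scene scraper_edge 0.83 232 229 [ 0.462  0.137 -0.001]
scene plug_mid 0.44 182 259 [0.623 0.144 0.021]
scene collet_mid 0.72 162 226 [0.628 0.244 0.044]
scene block_mid 0.72 213 204 [0.477 0.216 0.008]
scene block_mid 0.71 192 296 [0.629 0.043 0.028]
side scraper 0.71 229 253 [0.481 0.255 0.027]
side scraper 0.7 269 176 [ 0.601  0.456 -0.   ]
side scraper 0.65 192 284 [0.486 0.034 0.007]
side rack 0.66 161 303 [0.237 0.561 0.492]
side rack 0.6 182 239 [0.624 0.07  0.023]
side rack_mouth 0.76 148 293 [ 0.521 -0.111  0.078]
side scraper_mid 0.95 233 251 [0.482 0.266 0.021]
side scraper_mid 0
[... 418 characters left out ...]
5  0.019]
{'time': 0.9, 'q': array([ 9.98697363e-01,  1.80767711e-01,  1.60698292e+00,  2.16091376e-05,
        1.35378143e+00, -2.06311232e-01]), 'joint_velocities': array([-0.00015446,  0.00020495,  0.00034352, -0.00032982, -0.0004429 ,
        0.00017193]), 'effort': array([-9.63932071e-04, -4.33828390e+01, -3.42174411e+01,  7.00894115e-02,
        3.07816803e-02, -1.99096309e-05]), 'position': array([0.20566994, 0.53699306, 0.2387409 ]), 'tool_rot': array([1.81878219e-01, 9.83321063e-01, 3.20310672e-05, 1.73265787e-06]), 'wrist_force': array([0.40447681, 0.14352512, 0.22804551]), 'ft_torque': array([ 0.02761591,  0.05663571, -0.03393822]), 'grip_force': 0.0, 'width': 0.08805145958284327}
```

View pics/a.png

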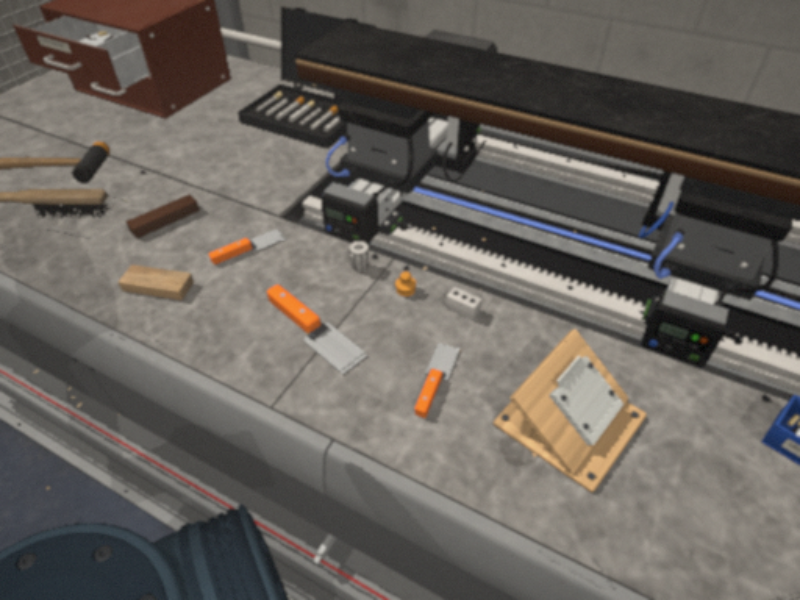

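View pics/b.png

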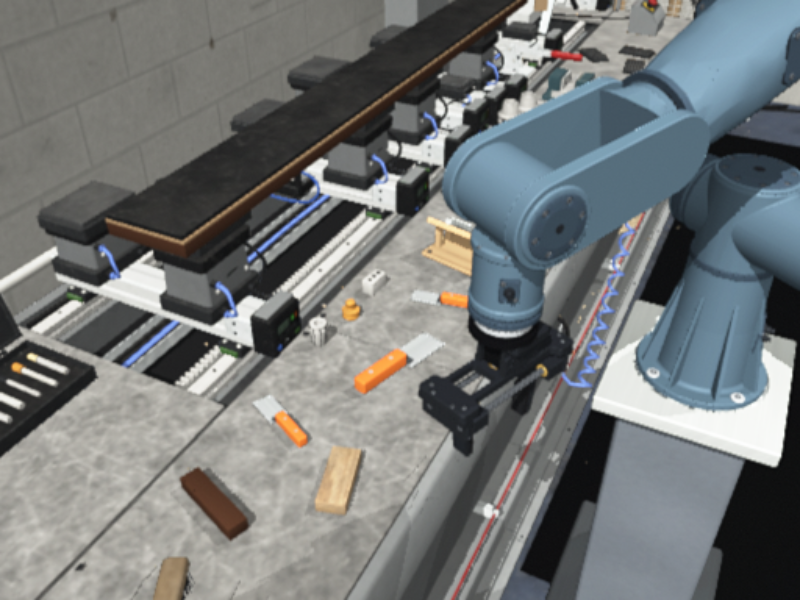

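The scene picture shows three orange-handled scrapers at (295,307), (230,250) and (430,392), in the 800x600 view. The first is clearly the largest. The rack is at (575,410).

Run:
```python
from h import *
P=np.load('scene.npy'); im=cv2.imread('scene.png')
hsv=cv2.cvtColor(im,cv2.COLOR_BGR2HSV)
m=((hsv[...,0]<15)&(hsv[...,1]>180)&(hsv[...,2]>120)).astype(np.uint8)
n,l,st,ce=cv2.connectedComponentsWithStats(m)
for k in range(1,n):
    if st[k,4]>60:
        Q=P[l==k]; top=Q[Q[:,2]>0.02] if (Q[:,2]>.02).sum()>20 else Q
        rc=cv2.minAreaRect((top[:,:2]*1000).astype(np.float32))
        print('orange',ce[k].round(),st[k,4],rc, Q[:,2].max(), cv2.boxPoints(rc).round().tolist())
# rack
Q=P[215:315,315:420].reshape(-1,3); Q=Q[(Q[:,2]>0.02)&(Q[:,2]<.13)]
rng=np.random.default_rng(0); 
for it in range(3):
    best=None
    for _ in range(1500):
        a,b,c=Q[rng.choice(len(Q),3,False)]; nn=np.cross(b-a,c-a); L=np.linalg.norm(nn)
        if L<1e-6: continue
        nn/=L; nn*=np.sign(nn[2]); k=np.abs((Q-a)@nn)<.0025
        if best is None or k.sum()>best.sum(): best=k
    I=Q[best]; c=I.mean(0); nn=np.linalg.svd(I-c)[2][2]; nn*=np.sign(nn[2])
    print('plane',nn.round(3),'tilt',np.degrees(np.arccos(nn[2])).round(1),'dir',np.degrees(np.arctan2(nn[1],nn[0])).round(1),best.sum(),c.round(3))
    e=np.array([nn[0],nn[1],0]);e/=np.linalg.norm(e); f=np.array([-e[1],e[0],0])
    s=np.stack([I@e,I@f],1); print(' x',np.percentile(s[:,0],[1,50,99]).round(3),'y',np.percentile(s[:,1],[1,50,99]).round(3),'z',np.percentile(I[:,2],[1,99]).round(3))
    Q=Q[~best]
big=cv2.resize(im[130:330,130:430],(800,533),interpolation=cv2.INTER_CUBIC); cv2.imwrite('pics/c.png',big)
```

```text
orange [147. 160.] 159 ((559.2948608398438, 458.2048034667969), (13.859394073486328, 69.36077117919922), 66.36651611328125) nan [[525.0, 466.0], [588.0, 438.0], [594.0, 451.0], [530.0, 478.0]]
orange [188. 197.] 360 ((492.9750061035156, 276.0600891113281), (107.4166259765625, 25.170137405395508), 74.42900848388672) nan [[466.0, 228.0], [491.0, 221.0], [520.0, 324.0], [495.0, 331.0]]
orange [274. 251.] 198 ((454.4933166503906, 17.86789321899414), (66.0394058227539, 12.752232551574707), 7.11454439163208) nan [[421.0, 20.0], [423.0, 7.0], [488.0, 16.0], [486.0, 28.0]]
plane [-0.13  -0.556  0.821] tilt 34.8 dir -103.2 1898 [ 0.498 -0.149  0.06 ]
 x [-0.008  0.024  0.088] y [0.462 0.499 0.611] z [0.021 0.087]
plane [-0.134 -0.566  0.813] tilt 35.6 dir -103.3 1301 [ 0.517 -0.181  0.056]
 x [0.022 0.057 0.091] y [0.504 0.542 0.586] z [0.032 0.083]
plane [-0.355 -0.461  0.813] tilt 35.6 dir -127.6 185 [ 0.466 -0.147  0.058]
 x [-0.213 -0.17  -0.118] y [0.417 0.452 0.522] z [0.021 0.088]
```

View pics/c.png

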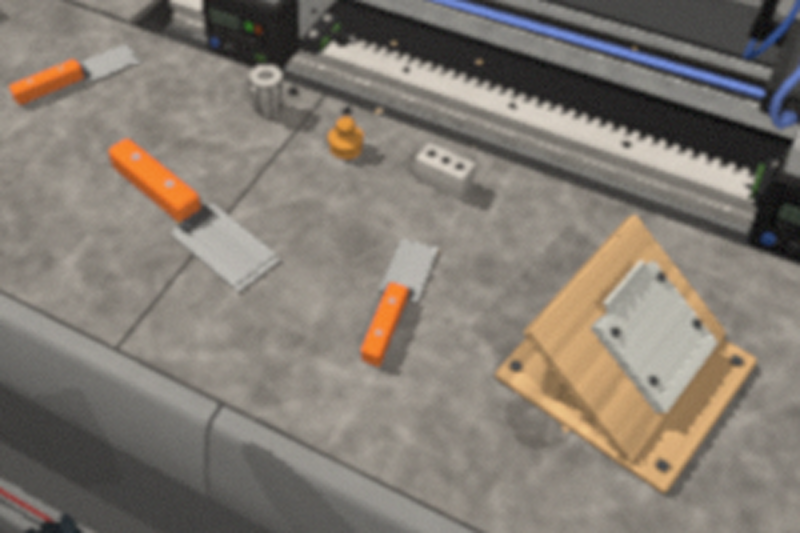

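The crop confirms the choice: the scraper with its handle at crop (150,180) is the largest, at 107x25 mm. The sheath is on the rack at crop (655,340) and its mouth faces up-left.

```bash
python3 - <<'E'
from h import *
p=r.camera_params('wrist'); print(np.round(p['tool_from_camera'],3),p['fx'],p['cx'],p['cy'],r.hold_point_z)
E
python3 -m pendant '[{"x":23,"y":-24,"z":-7,"az":-7.05},{"x":23,"y":-24,"z":-7,"az":-7.05},{"x":23,"y":-24,"z":-7,"az":-7.05},{"x":23,"y":-24,"z":-7,"az":-7.05},{"x":23,"y":-24,"z":-7,"az":-7.05},{"x":23,"y":-24,"z":-7,"az":-7.05}]'
```

```text
[[-0.001 -0.955 -0.296  0.076]
 [ 1.    -0.001 -0.    -0.   ]
 [-0.    -0.296  0.955 -0.147]
 [ 0.     0.     0.     1.   ]] 317.68453070519195 257.771240071232 191.81977835791562 -0.0187$[0]: bad value
```

```bash
python3 -m pendant '[{"x":15.7,"y":-33.4,"z":-1,"ax":0,"ay":0,"az":-4.1,"hand":0},{"x":15.7,"y":-33.4,"z":-1,"ax":0,"ay":0,"az":-4.1,"hand":0},{"x":15.7,"y":-33.4,"z":-1,"ax":0,"ay":0,"az":-4.1,"hand":0},{"x":15.7,"y":-33.4,"z":-1,"ax":0,"ay":0,"az":-4.1,"hand":0},{"x":15.7,"y":-33.4,"z":-1,"ax":0,"ay":0,"az":-4.1,"hand":0},{"x":15.7,"y":-33.4,"z":-1,"ax":0,"ay":0,"az":-4.1,"hand":0},{"x":15.7,"y":-33.4,"z":-1,"ax":0,"ay":0,"az":-4.1,"hand":0},{"x":15.7,"y":-33.4,"z":-1,"ax":0,"ay":0,"az":-4.1,"hand":0},{"x":15.7,"y":-33.4,"z":-1,"ax":0,"ay":0,"az":-4.1,"hand":0},{"x":15.7,"y":-33.4,"z":-1,"ax":0,"ay":0,"az":-4.1,"hand":0},{"x":15.7,"y":-33.4,"z":-1,"ax":0,"ay":0,"az":-4.1,"hand":0},{"x":15.7,"y":-33.4,"z":-1,"ax":0,"ay":0,"az":-4.1,"hand":0},{"x":15.7,"y":-33.4,"z":-1,"ax":0,"ay":0,"az":-4.1,"hand":0},{"x":15.7,"y":-33.4,"z":-1,"ax":0,"ay":0,"az":-4.1,"hand":0},{"x":15.7,"y":-33.4,"z":-1,"ax":0,"ay":0,"az":-4.1,"hand":0},{"x":15.7,"y":-33.4,"z":-1,"ax":0,"ay":0,"az":-4.1,"hand":0},{"x":15.7,"y":-33.4,"z":-1,"ax":0,"ay":0,"az":-4.1,"hand":0},{"x":15.7,"y":-33.4,"z":-1,"ax":0,"ay":0,"az":-4.1,"hand":0},{"x":15.7,"y":-33.4,"z":-1,"ax":0,"ay":0,"az":-4.1,"hand":0},{"x":15.7,"y":-33.4,"z":-1,"ax":0,"ay":0,"az":-4.1,"hand":0}]' 40
```

```text
time: 2.57
position: [0.5202, -0.133, 0.2188]
tool_rot: [0.784, 0.621, 0.0, 0.0]
wrist_force: [0.7, 0.4, -0.7]
width: 0.088
grip_force: 0.0
```

```bash
python3 -m pendant '[{"x":0,"y":0,"z":0,"ax":0,"ay":0,"az":0,"hand":0}]' >/dev/null
cat > rk.py <<'E'
from h import *
im,P=cloud('wrist'); np.save('w.npy',P); cv2.imwrite('w.png',im); print(r.read_state()['q'].round(2))
n=np.array([0,0,1.]); Q=P.reshape(-1,3)
Q=Q[np.isfinite(Q[:,0])]; Q=Q[(Q[:,2]>.012)&(Q[:,2]<.13)]
rng=np.random.default_rng(0)
for it in range(2):
    best=None
    for _ in range(1500):
        a,b,c=Q[rng.choice(len(Q),3,False)]; nn=np.cross(b-a,c-a); L=np.linalg.norm(nn)
        if L<1e-6: continue
        nn/=L; nn*=np.sign(nn[2]); k=np.abs((Q-a)@nn)<.002
        if best is None or k.sum()>best.sum(): best=k
    I=Q[best]; c=I.mean(0); nn=np.linalg.svd(I-c)[2][2]; nn*=np.sign(nn[2])
    print('plane',nn.round(4),'tilt',np.degrees(np.arccos(nn[2])).round(2),'dir',np.degrees(np.arctan2(nn[1],nn[0])).round(2),best.sum(),c.round(4))
    a=np.radians(-103.2); e=np.array([np.cos(a),np.sin(a),0]); f=np.array([-e[1],e[0],0]); d=e*np.cos(.611)-np.array([0,0,np.sin(.611)])
    print(' slope coord',np.percentile(I@d,[.5,99.5]).round(4),'y',np.percentile(I@f,[.5,1,50,99,99.5]).round(4), 'z',np.percentile(I[:,2],[.5,99.5]).round(4),'n.d',(c@np.cross(d,f)).round(4))
    u=np.stack([I@d,I@f],1)*1000; rc=cv2.minAreaRect(u.astype(np.float32)); print(rc)
    Q=Q[~best]
cv2.imwrite('pics/%s.png'%int(r.read_state()['time']*100),cv2.resize(im,(800,600),interpolation=cv2.INTER_CUBIC))
E
python3 rk.py; ls pics
```

```text
[-0.47  0.12  1.72 -0.    1.3  -0.24]
plane [-0.1291 -0.5552  0.8216] tilt 34.75 dir -103.09 7426 [ 0.5202 -0.1472  0.0661]
 slope coord [-0.0575  0.0786] y [0.4643 0.4649 0.5309 0.772  0.7882] z [0.0123 0.0886] n.d 0.0682
((10.740440368652344, 635.136962890625), (140.1693878173828, 343.3795166015625), 0.40485918521881104)
plane [-0.1213 -0.5693  0.8131] tilt 35.6 dir -102.03 3673 [ 0.5326 -0.1815  0.0587]
 slope coord [-0.0343  0.0653] y [0.5063 0.5068 0.5495 0.7818 0.79  ] z [0.0243 0.0875] n.d 0.0796
((27.692378997802734, 647.0823974609375), (298.16998291015625, 124.70136260986328), 89.74534606933594)
270.png
a.png
b.png
c.png
```

View pics/270.png

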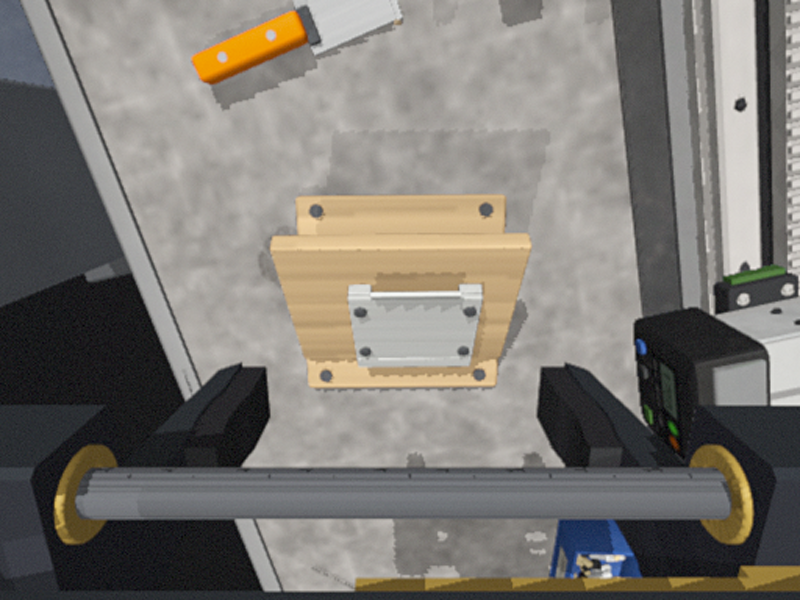

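Run:
```python
from h import *
P=np.load('w.npy'); a=np.radians(-103.1); e=np.array([np.cos(a),np.sin(a),0]); f=np.array([-e[1],e[0],0]); d=e*np.cos(.611)-np.array([0,0,np.sin(.611)]); n=np.cross(d,f)
S,Y,H=P@d,P@f,P@n
h0=.0682
for s in np.arange(-.045,.075,.01):
    k=(abs(S-s)<.002)&(Y>.44)&(Y<.63)
    b=k&(abs(H-h0)<.004); t=k&(abs(H-h0-.012)<.005)
    print(round(s,3),'board',np.round([Y[b].min(),Y[b].max()],4) if b.any() else '','sheath',np.round([Y[t].min(),Y[t].max(),np.median(H[t])-h0],4) if t.any() else '',b.sum(),t.sum())
t=(abs(H-h0-.012)<.005)&(Y>.5)&(Y<.6); print('sheath S',np.percentile(S[t],[.5,1,99,99.5]))
b=(abs(H-h0)<.004)&(Y>.46)&(Y<.62);print('board S',np.percentile(S[b],[.1,.5,99,99.5]))
```

```text
-0.045 board [0.4637 0.612 ] sheath  490 0
-0.035 board [0.4637 0.6121] sheath [0.5196 0.5725 0.0159] 446 120
-0.025 board [0.4639 0.6121] sheath [0.5056 0.5872 0.011 ] 468 168
-0.015 board [0.4636 0.6122] sheath [0.5058 0.5872 0.0121] 183 245
-0.005 board [0.4638 0.6119] sheath [0.5059 0.5873 0.012 ] 143 174
0.005 board [0.4639 0.6124] sheath [0.506  0.5872 0.0121] 137 177
0.015 board [0.4642 0.612 ] sheath [0.5062 0.5874 0.012 ] 129 171
0.025 board [0.4647 0.6124] sheath [0.5055 0.5873 0.012 ] 116 152
0.035 board [0.4638 0.6114] sheath [0.5056 0.5874 0.0121] 106 146
0.045 board [0.4644 0.6126] sheath [0.5059 0.5863 0.0121] 96 131
0.055 board [0.4642 0.6115] sheath [0.5065 0.5872 0.0121] 98 112
0.065 board [0.4658 0.6083] sheath  25 0
sheath S [-0.03432481 -0.03383345  0.12045501  0.12097431]
board S [-0.05728896 -0.05687733  0.08425062  0.09453503]
```

The wrist picture shows the lip at (415,292), with cheeks at about (358,290) and (470,290). The sheath centre is about 8.6 mm to the +y side of the rack. Next I go to the scraper.

```bash
python3 -m pendant '[{"x":-3,"y":31.7,"z":-4,"ax":0,"ay":0,"az":-0.2,"hand":0},{"x":-3,"y":31.7,"z":-4,"ax":0,"ay":0,"az":-0.2,"hand":0},{"x":-3,"y":31.7,"z":-4,"ax":0,"ay":0,"az":-0.2,"hand":0},{"x":-3,"y":31.7,"z":-4,"ax":0,"ay":0,"az":-0.2,"hand":0},{"x":-3,"y":31.7,"z":-4,"ax":0,"ay":0,"az":-0.2,"hand":0},{"x":-3,"y":31.7,"z":-4,"ax":0,"ay":0,"az":-0.2,"hand":0},{"x":-3,"y":31.7,"z":-4,"ax":0,"ay":0,"az":-0.2,"hand":0},{"x":-3,"y":31.7,"z":-4,"ax":0,"ay":0,"az":-0.2,"hand":0},{"x":-3,"y":31.7,"z":-4,"ax":0,"ay":0,"az":-0.2,"hand":0},{"x":-3,"y":31.7,"z":-4,"ax":0,"ay":0,"az":-0.2,"hand":0},{"x":-3,"y":31.7,"z":-4,"ax":0,"ay":0,"az":-0.2,"hand":0},{"x":-3,"y":31.7,"z":-4,"ax":0,"ay":0,"az":-0.2,"hand":0},{"x":0,"y":0,"z":0,"ax":0,"ay":0,"az":0,"hand":0}]' 40
cat > sc.py <<'E'
from h import *
im,P=cloud('wrist'); s=r.read_state(); hsv=cv2.cvtColor(im,cv2.COLOR_BGR2HSV)
m=((hsv[...,0]<18)&(hsv[...,1]>150)&(hsv[...,2]>90)).astype(np.uint8)
n,l,st,ce=cv2.connectedComponentsWithStats(m); k=1+np.argmax(st[1:,4])
M=np.eye(4); M[:3,:3]=R.from_quat(s['tool_rot']).as_matrix()
Q=P[l==k]; Q=Q[np.isfinite(Q[:,0])]; tz=np.percentile(Q[:,2],80); Q=Q[abs(Q[:,2]-tz)<.004]
rc=cv2.minAreaRect((Q[:,:2]*1000).astype(np.float32)); print(ce[k],rc,'top',tz,cv2.boxPoints(rc).round(1).tolist())
B=(Q-s['position'])@M[:3,:3]; rc=cv2.minAreaRect((B[:,:2]*1000).astype(np.float32)); print('tool frame',rc); print(s['position'])
cv2.imwrite('pics/s%d.png'%int(s['time']*100),cv2.resize(im,(800,600)))
E
python3 sc.py
```

```text
time: 3.78
position: [0.481, 0.2545, 0.1702]
tool_rot: [0.793, 0.609, -0.0, -0.001]
wrist_force: [-1.0, 0.5, 0.3]
width: 0.0882
grip_force: 0.0
[293.85685885 359.47017893] ((461.7891845703125, 20.20803451538086), (65.82980346679688, 18.347850799560547), 7.4582953453063965) top 0.02005312484154145 [[428.0, 25.0], [430.29998779296875, 6.800000190734863], [495.6000061035156, 15.399999618530273], [493.20001220703125, 33.599998474121094]]
tool frame ((-229.2858428955078, 41.23189163208008), (65.83013153076172, 18.347335815429688), 67.52534484863281)
[0.48157331 0.25231223 0.17031973]
```

```bash
sed -i "s/^n,l,st,ce=.*/m[np.nan_to_num(P[...,2])<.0235]=0; n,l,st,ce=cv2.connectedComponentsWithStats(m); k=1+np.argmax(st[1:,4]); print(st[1:,4])/" sc.py; python3 sc.py; ls pics
```

```text
[483   2  63   5   1   3   1   3   2   3   4   2   1   1   2   3   7   1
   2  17  28]
[269.30641822 144.79503106] ((496.7162170410156, 277.473388671875), (108.5916519165039, 25.25301742553711), 73.68135833740234) top 0.028034099868740503 [[469.29998779296875, 228.89999389648438], [493.6000061035156, 221.8000030517578], [524.0999755859375, 326.0], [499.8999938964844, 333.1000061035156]]
tool frame ((29.57036590576172, 7.174265384674072), (108.59129333496094, 25.25374984741211), 1.2114434242248535)
[0.48220026 0.25083983 0.17054556]
270.png
a.png
b.png
c.png
s383.png
s388.png
```

```bash
python3 -m pendant '[{"x":4,"y":1,"z":0,"ax":0,"ay":0,"az":-1.2,"hand":0},{"x":0,"y":0,"z":-25,"ax":0,"ay":0,"az":0,"hand":0},{"x":0,"y":0,"z":-25,"ax":0,"ay":0,"az":0,"hand":0},{"x":0,"y":0,"z":-25,"ax":0,"ay":0,"az":0,"hand":0},{"x":0,"y":0,"z":-25,"ax":0,"ay":0,"az":0,"hand":0},{"x":0,"y":0,"z":-25,"ax":0,"ay":0,"az":0,"hand":0},{"x":0,"y":0,"z":-20,"ax":0,"ay":0,"az":0,"hand":0},{"x":0,"y":0,"z":-10,"ax":0,"ay":0,"az":0,"hand":0},{"x":0,"y":0,"z":0,"ax":0,"ay":0,"az":0,"hand":0},{"x":0,"y":0,"z":0,"ax":0,"ay":0,"az":0,"hand":0},{"x":0,"y":0,"z":0,"ax":0,"ay":0,"az":0,"hand":0}]' 40
```

```text
time: 4.8
position: [0.489, 0.2503, 0.0172]
tool_rot: [0.802, 0.598, 0.001, 0.0]
wrist_force: [-0.4, -1.1, 0.2]
width: 0.0884
grip_force: 0.0
```

```bash
python3 -m pendant '[{"x":-0.5,"y":-1.5,"z":-6,"ax":0,"ay":0,"az":0,"hand":0},{"x":0,"y":0,"z":-6,"ax":0,"ay":0,"az":0,"hand":0},{"x":0,"y":0,"z":0,"ax":0,"ay":0,"az":0,"hand":0},{"x":0,"y":0,"z":0,"ax":0,"ay":0,"az":0,"hand":1},{"x":0,"y":0,"z":0,"ax":0,"ay":0,"az":0,"hand":1},{"x":0,"y":0,"z":0,"ax":0,"ay":0,"az":0,"hand":1},{"x":0,"y":0,"z":0,"ax":0,"ay":0,"az":0,"hand":1},{"x":0,"y":0,"z":0,"ax":0,"ay":0,"az":0,"hand":1},{"x":0,"y":0,"z":0,"ax":0,"ay":0,"az":0,"hand":1},{"x":0,"y":0,"z":0,"ax":0,"ay":0,"az":0,"hand":1},{"x":0,"y":0,"z":0,"ax":0,"ay":0,"az":0,"hand":1},{"x":0,"y":0,"z":0,"ax":0,"ay":0,"az":0,"hand":1}]' 40
```

```text
time: 5.8
position: [0.4872, 0.2489, 0.0037]
tool_rot: [0.802, 0.598, -0.0, 0.0]
wrist_force: [0.2, -0.1, -0.2]
width: 0.0303
grip_force: 0.0
```

```bash
python3 -m pendant '[{"x":0,"y":0,"z":0,"ax":0,"ay":0,"az":0,"hand":1},{"x":0,"y":0,"z":0,"ax":0,"ay":0,"az":0,"hand":1},{"x":0,"y":0,"z":0,"ax":0,"ay":0,"az":0,"hand":1},{"x":0,"y":0,"z":0,"ax":0,"ay":0,"az":0,"hand":1}]' 40; python3 sc.py
```

```text
time: 6.13
position: [0.4873, 0.2488, 0.0037]
tool_rot: [0.802, 0.598, 0.0, 0.0]
wrist_force: [0.2, -0.6, -0.8]
width: 0.0257
grip_force: 40.0
[1753    1    2    1    1    1    3    2   10   17   23    1    1    1
    1    1    1    2    5    1    5    1    2    2    6    1    1    2
    1    2]
[263.56588705 185.35767256] ((497.2264404296875, 282.59381103515625), (99.47823333740234, 26.18337631225586), 73.97733306884766) top 0.028061334857306455 [[470.8999938964844, 238.39999389648438], [496.1000061035156, 231.1999969482422], [523.5, 326.79998779296875], [498.3999938964844, 334.0]]
tool frame ((35.1557502746582, -0.03937339782714844), (26.183420181274414, 99.47822570800781), 89.45960235595703)
[0.48724524 0.24888667 0.00373265]
```

The grip is centred: the handle is at tool y ≈ 0 with 40 N. Lift, carry and tilt.

```bash
python3 -m pendant '[{"x":0,"y":0,"z":15,"ax":0,"ay":0,"az":0,"hand":1},{"x":0,"y":0,"z":30,"ax":0,"ay":0,"az":0,"hand":1},{"x":0,"y":0,"z":35,"ax":0,"ay":0,"az":0,"hand":1},{"x":0,"y":0,"z":35,"ax":0,"ay":0,"az":0,"hand":1},{"x":0,"y":0,"z":35,"ax":0,"ay":0,"az":0,"hand":1},{"x":0,"y":0,"z":30,"ax":0,"ay":0,"az":0,"hand":1},{"x":0,"y":0,"z":20,"ax":0,"ay":0,"az":0,"hand":1},{"x":3,"y":-14,"z":0,"ax":0,"ay":0,"az":0.3,"hand":1},{"x":6.4,"y":-29.1,"z":0,"ax":0,"ay":0,"az":0.35,"hand":1},{"x":6.4,"y":-29.1,"z":0,"ax":0,"ay":0,"az":0.35,"hand":1},{"x":6.4,"y":-29.1,"z":0,"ax":0,"ay":0,"az":0.35,"hand":1},{"x":6.4,"y":-29.1,"z":0,"ax":0,"ay":0,"az":0.35,"hand":1},{"x":6.4,"y":-29.1,"z":0,"ax":0,"ay":0,"az":0.35,"hand":1},{"x":6.4,"y":-29.1,"z":0,"ax":0,"ay":0,"az":0.35,"hand":1},{"x":6.4,"y":-29.1,"z":0,"ax":0,"ay":0,"az":0.35,"hand":1},{"x":6.4,"y":-29.1,"z":0,"ax":0,"ay":0,"az":0.35,"hand":1},{"x":6.4,"y":-29.1,"z":0,"ax":0,"ay":0,"az":0.35,"hand":1},{"x":3.4,"y":-15.1,"z":0,"ax":0,"ay":0,"az":0,"hand":1},{"x":0,"y":0,"z":0,"ax":0,"ay":0,"az":0,"hand":1}]' 40 &&
python3 -m pendant '[{"x":0,"y":0,"z":0,"ax":2.44,"ay":-0.57,"az":0,"hand":1},{"x":0,"y":0,"z":0,"ax":4.87,"ay":-1.13,"az":0,"hand":1},{"x":0,"y":0,"z":0,"ax":4.87,"ay":-1.13,"az":0,"hand":1},{"x":0,"y":0,"z":0,"ax":4.87,"ay":-1.13,"az":0,"hand":1},{"x":0,"y":0,"z":0,"ax":4.87,"ay":-1.13,"az":0,"hand":1},{"x":0,"y":0,"z":0,"ax":4.87,"ay":-1.13,"az":0,"hand":1},{"x":0,"y":0,"z":0,"ax":4.87,"ay":-1.13,"az":0,"hand":1},{"x":0,"y":0,"z":0,"ax":2.44,"ay":-0.57,"az":0,"hand":1},{"x":0,"y":0,"z":0,"ax":0,"ay":0,"az":0,"hand":1},{"x":0,"y":0,"z":0,"ax":0,"ay":0,"az":0,"hand":1},{"x":0,"y":0,"z":0,"ax":0,"ay":0,"az":0,"hand":1}]'
cat > pz.py <<'E'
from h import *
s=r.read_state(); M=R.from_quat(s['tool_rot']).as_matrix()
a=np.radians(-103.1); e=np.array([np.cos(a),np.sin(a),0]); f=np.array([-e[1],e[0],0]); d=e*np.cos(.611)-np.array([0,0,np.sin(.611)]); n=np.cross(d,f)
W=np.stack([d,f,n])
E=s['position']+M@np.array([-.1151,0,.0037])
print('t',s['time'],'edge S,Y,H mm',(W@E*1000).round(1),'goal Y 546.5 board H 68.2 mouth S -24 stop S 46')
D=W@M@np.diag([-1,1,-1]); print('rot err deg (about d,f,n)',np.degrees(R.from_matrix(D).as_rotvec()).round(2))
print('force d,f,n',(W@s['wrist_force']).round(1),'grip',s['grip_force'],s['width'],'q',s['q'].round(2))
E
python3 pz.py
python3 - <<'E'
from h import *
im,P=cloud('scene'); np.save('sc2.npy',P); cv2.imwrite('sc2.png',im); cv2.imwrite('pics/d.png',cv2.resize(im[120:330,270:450],(686,600*4//3) if 0 else (514,600),interpolation=cv2.INTER_CUBIC))
E
```

```text
time: 7.77
position: [0.5512, -0.0453, 0.203]
tool_rot: [0.784, 0.62, -0.001, -0.0]
wrist_force: [-0.4, -0.3, -2.4]
width: 0.0258
grip_force: 40.0
time: 8.68
position: [0.5511, -0.0415, 0.2037]
tool_rot: [0.747, 0.593, 0.235, -0.187]
wrist_force: [0.7, 0.5, -1.5]
width: 0.0255
grip_force: 40.0
t 8.6833 edge S,Y,H mm [-71.  546.2 114.8] goal Y 546.5 board H 68.2 mouth S -24 stop S 46
rot err deg (about d,f,n) [-0.05 -0.08  0.02]
force d,f,n [ 0.3  0.6 -1.6] grip 39.970176788046956 0.025461940541623186 q [-0.61  0.24  1.74  0.56  1.45 -0.54]
```

View pics/d.png

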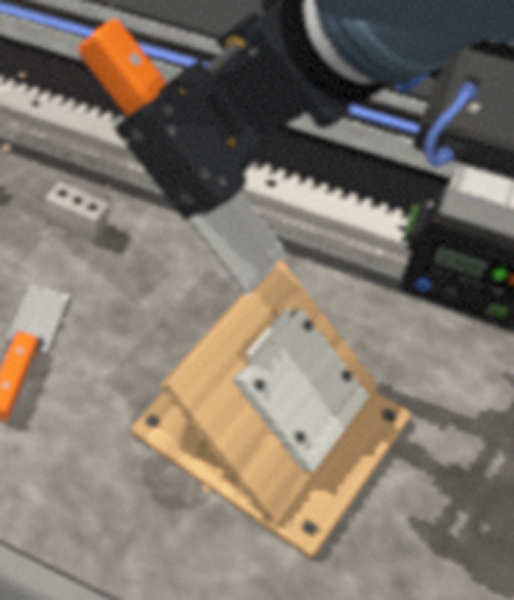

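The held blade at crop (240,245) points at the sheath mouth at crop (275,340). I'll cross-check both from the same scene camera.

```bash
cat > bl.py <<'E'
from h import *
import sys
P=np.load(sys.argv[1]); h0=float(sys.argv[2])
a=np.radians(-103.1); e=np.array([np.cos(a),np.sin(a),0]); f=np.array([-e[1],e[0],0]); d=e*np.cos(.611)-np.array([0,0,np.sin(.611)]); n=np.cross(d,f)
S,Y,H=P@d*1000,P@f*1000,P@n*1000
def lim(k,nm):
    print(nm,k.sum())
    for s in range(-140,60,10):
        q=k&(abs(S-s)<5)
        if q.sum()>8: print(s,'Y',np.percentile(Y[q],[0,3,50,97,100]).round(1),'H',np.median(H[q]).round(1))
lim((Y>505)&(Y<590)&(S>-130)&(S<0)&(abs(H-h0)<6),'blade')
lim((Y>490)&(Y<600)&(S>-40)&(S<60)&(abs(H-80.2)<4),'sheath')
E
python3 bl.py sc2.npy 119
```

```text
blade 610
-130 Y [518.7 519.2 533.6 564.5 568.2] H 119.7
-120 Y [519.2 520.3 542.9 568.1 569.6] H 119.8
-110 Y [518.9 520.1 542.4 567.6 569.9] H 120.1
-100 Y [519.  520.4 542.3 568.1 570.8] H 119.9
-90 Y [519.4 520.  543.6 567.9 569.8] H 119.9
-80 Y [519.  520.5 542.4 568.7 570.2] H 119.6
-70 Y [521.  521.1 543.9 567.6 570.5] H 117.6
sheath 1366
-30 Y [517.4 517.7 545.  569.3 571.5] H 82.8
-20 Y [503.2 505.  540.9 582.7 585.2] H 79.6
-10 Y [503.2 504.7 542.1 581.6 586.1] H 79.7
0 Y [502.7 504.5 540.8 582.4 586.2] H 79.4
10 Y [503.6 504.9 542.2 582.  585.2] H 79.5
20 Y [503.9 504.8 543.2 583.6 585.1] H 79.5
30 Y [503.9 505.5 541.5 583.6 586.5] H 79.3
40 Y [502.2 504.8 541.5 581.9 585.4] H 79.6
50 Y [503.8 505.2 542.5 582.5 584.4] H 79.3
```

```bash
python3 -m pendant '[{"x":0,"y":1,"z":-12,"ax":0,"ay":0,"az":0,"hand":1},{"x":0,"y":0,"z":-14,"ax":0,"ay":0,"az":0,"hand":1},{"x":0,"y":0,"z":-12,"ax":0,"ay":0,"az":0,"hand":1},{"x":0,"y":0,"z":-9,"ax":0,"ay":0,"az":0,"hand":1},{"x":0,"y":0,"z":0,"ax":0,"ay":0,"az":0,"hand":1},{"x":0,"y":0,"z":0,"ax":0,"ay":0,"az":0,"hand":1},{"x":0,"y":0,"z":0,"ax":0,"ay":0,"az":0,"hand":1},{"x":0,"y":0,"z":0,"ax":0,"ay":0,"az":0,"hand":1}]' ; python3 pz.py
python3 -c "
from h import *
im,P=cloud('scene'); np.save('sc3.npy',P)"; python3 bl.py sc3.npy 82
```

```text
time: 9.4
position: [0.5516, -0.0414, 0.1572]
tool_rot: [0.747, 0.593, 0.236, -0.187]
wrist_force: [0.7, -0.4, -2.2]
width: 0.0254
grip_force: 40.0
t 9.4 edge S,Y,H mm [-44.4 546.6  76.5] goal Y 546.5 board H 68.2 mouth S -24 stop S 46
rot err deg (about d,f,n) [ 0.04 -0.02  0.01]
force d,f,n [ 1.5  0.8 -1.7] grip 39.97010403312743 0.025441586747947876 q [-0.61  0.3   1.77  0.57  1.37 -0.59]
blade 979
-100 Y [520.2 520.5 524.9 546.7 571.7] H 81.4
-90 Y [519.  520.5 543.9 568.6 569. ] H 81.7
-80 Y [519.2 521.3 542.4 568.7 571.4] H 81.7
-70 Y [520.2 520.6 543.4 568.8 570.2] H 81.8
-60 Y [519.7 520.8 543.2 568.8 571.5] H 81.4
-50 Y [520.5 521.3 545.7 569.7 570.9] H 80.2
-30 Y [517.5 518.3 543.  569.6 571.3] H 83.2
-20 Y [505.1 507.  543.3 582.5 585.2] H 79.4
-10 Y [505.  507.1 544.4 581.6 585.9] H 79.6
0 Y [505.4 506.7 540.1 581.7 584.3] H 79.4
sheath 1364
-30 Y [517.5 518.1 541.1 569.6 571.3] H 82.6
-20 Y [504.4 505.2 542.9 582.5 585.2] H 79.4
-10 Y [503.1 504.8 543.2 581.4 585.9] H 79.5
0 Y [502.2 504.8 541.7 582.8 584.6] H 79.4
10 Y [503.3 505.3 542.6 582.3 586. ] H 79.5
20 Y [503.7 505.2 542.7 582.3 586. ] H 79.4
30 Y [503.  504.5 542.7 582.6 586.3] H 79.5
40 Y [503.4 505.  541.6 581.6 586.4] H 79.4
50 Y [503.1 505.  544.3 582.4 586.5] H 79.4
```

```bash
python3 -m pendant '[{"x":0.26,"y":1.12,"z":-1.64,"ax":0,"ay":0,"az":0,"hand":1},{"x":0.26,"y":1.12,"z":-1.64,"ax":0,"ay":0,"az":0,"hand":1},{"x":0.26,"y":1.12,"z":-1.64,"ax":0,"ay":0,"az":0,"hand":1},{"x":0,"y":0,"z":0,"ax":0,"ay":0,"az":0,"hand":1},{"x":0,"y":0,"z":0,"ax":0,"ay":0,"az":0,"hand":1},{"x":0,"y":0,"z":0,"ax":0,"ay":0,"az":0,"hand":1}]' >/dev/null; python3 pz.py
python3 -m pendant '[{"x":0.13,"y":0.56,"z":-0.82,"ax":0,"ay":0,"az":0,"hand":1},{"x":0,"y":0,"z":0,"ax":0,"ay":0,"az":0,"hand":1},{"x":0,"y":0,"z":0,"ax":0,"ay":0,"az":0,"hand":1}]'>/dev/null; python3 pz.py
```

```text
t 9.95 edge S,Y,H mm [-44.4 546.1  69.9] goal Y 546.5 board H 68.2 mouth S -24 stop S 46
rot err deg (about d,f,n) [-0.02  0.   -0.01]
force d,f,n [ 2.  -0.6 -3. ] grip 39.96990186162293 0.02568914417489525 q [-0.61  0.31  1.77  0.58  1.36 -0.59]
t 10.2 edge S,Y,H mm [-44.3 546.1  68.9] goal Y 546.5 board H 68.2 mouth S -24 stop S 46
rot err deg (about d,f,n) [-0.02  0.   -0.01]
force d,f,n [ 1.5 -0.9 -2.6] grip 39.969989620149136 0.025656912085624622 q [-0.61  0.31  1.77  0.58  1.36 -0.59]
```

```bash
python3 -m pendant '[{"x":-0.26,"y":-2.46,"z":-1.72,"ax":0,"ay":0,"az":0,"hand":1},{"x":-0.56,"y":-2.39,"z":-1.72,"ax":0,"ay":0,"az":0,"hand":1},{"x":-0.56,"y":-2.39,"z":-1.72,"ax":0,"ay":0,"az":0,"hand":1},{"x":-0.56,"y":-2.39,"z":-1.72,"ax":0,"ay":0,"az":0,"hand":1},{"x":0,"y":0,"z":0,"ax":0,"ay":0,"az":0,"hand":1},{"x":0,"y":0,"z":0,"ax":0,"ay":0,"az":0,"hand":1}]' >/dev/null; python3 pz.py
python3 -m pendant '[{"x":-0.37,"y":-1.6,"z":-1.15,"ax":0,"ay":0,"az":0,"hand":1},{"x":-0.37,"y":-1.6,"z":-1.15,"ax":0,"ay":0,"az":0,"hand":1},{"x":0,"y":0,"z":0,"ax":0,"ay":0,"az":0,"hand":1},{"x":0,"y":0,"z":0,"ax":0,"ay":0,"az":0,"hand":1}]'>/dev/null; python3 pz.py
```

```text
t 10.7 edge S,Y,H mm [-32.  546.3  68.9] goal Y 546.5 board H 68.2 mouth S -24 stop S 46
rot err deg (about d,f,n) [-0.02  0.01 -0.05]
force d,f,n [ 1.4 -0.1 -2.3] grip 39.97015345841646 0.026030882433958544 q [-0.62  0.32  1.77  0.57  1.35 -0.61]
t 11.0333 edge S,Y,H mm [-28.2 546.3  68.9] goal Y 546.5 board H 68.2 mouth S -24 stop S 46
rot err deg (about d,f,n) [-0.02  0.01 -0.03]
force d,f,n [ 1.2  0.5 -1.5] grip 39.97003720141947 0.025591585336753295 q [-0.63  0.33  1.77  0.57  1.35 -0.61]
```

Going past the mouth in 2 mm steps, checking force after each short batch.

```bash
python3 -m pendant '[{"x":-0.37,"y":-1.6,"z":-1.15,"ax":0,"ay":0,"az":0,"hand":1},{"x":-0.37,"y":-1.6,"z":-1.15,"ax":0,"ay":0,"az":0,"hand":1},{"x":0,"y":0,"z":0,"ax":0,"ay":0,"az":0,"hand":1},{"x":0,"y":0,"z":0,"ax":0,"ay":0,"az":0,"hand":1}]'>/dev/null; python3 pz.py
```

```text
t 11.3667 edge S,Y,H mm [-24.2 546.4  68.9] goal Y 546.5 board H 68.2 mouth S -24 stop S 46
rot err deg (about d,f,n) [-0.02  0.01 -0.03]
force d,f,n [ 1.6  1.1 -2.1] grip 39.97009861283004 0.025909315089232592 q [-0.63  0.33  1.77  0.57  1.35 -0.62]
```

```bash
python3 -m pendant '[{"x":-0.37,"y":-1.6,"z":-1.15,"ax":0,"ay":0,"az":0,"hand":1},{"x":0,"y":0,"z":0,"ax":0,"ay":0,"az":0,"hand":1},{"x":0,"y":0,"z":0,"ax":0,"ay":0,"az":0,"hand":1}]'>/dev/null; python3 pz.py
```

```text
t 11.6167 edge S,Y,H mm [-22.2 546.4  68.9] goal Y 546.5 board H 68.2 mouth S -24 stop S 46
rot err deg (about d,f,n) [-0.02  0.   -0.02]
force d,f,n [ 0.5  0.5 -1.3] grip 39.96996416710317 0.025740931784184812 q [-0.64  0.33  1.77  0.57  1.35 -0.62]
```

```bash
python3 -m pendant '[{"x":-0.37,"y":-1.6,"z":-1.15,"ax":0,"ay":0,"az":0,"hand":1},{"x":0,"y":0,"z":0,"ax":0,"ay":0,"az":0,"hand":1},{"x":0,"y":0,"z":0,"ax":0,"ay":0,"az":0,"hand":1}]'>/dev/null; python3 pz.py
```

```text
t 11.8667 edge S,Y,H mm [-20.2 546.4  68.9] goal Y 546.5 board H 68.2 mouth S -24 stop S 46
rot err deg (about d,f,n) [-0.02  0.   -0.02]
force d,f,n [ 2.3 -0.8 -1.7] grip 39.970128647983074 0.02539978717359659 q [-0.64  0.34  1.77  0.57  1.35 -0.63]
```

```bash
python3 -m pendant '[{"x":-0.37,"y":-1.6,"z":-1.15,"ax":0,"ay":0,"az":0,"hand":1},{"x":-0.37,"y":-1.6,"z":-1.15,"ax":0,"ay":0,"az":0,"hand":1},{"x":-0.37,"y":-1.6,"z":-1.15,"ax":0,"ay":0,"az":0,"hand":1},{"x":-0.37,"y":-1.6,"z":-1.15,"ax":0,"ay":0,"az":0,"hand":1},{"x":0,"y":0,"z":0,"ax":0,"ay":0,"az":0,"hand":1},{"x":0,"y":0,"z":0,"ax":0,"ay":0,"az":0,"hand":1}]'>/dev/null; python3 pz.py
```

```text
t 12.3667 edge S,Y,H mm [-12.1 546.4  68.9] goal Y 546.5 board H 68.2 mouth S -24 stop S 46
rot err deg (about d,f,n) [-0.02  0.01 -0.03]
force d,f,n [ 1.7  0.4 -1.8] grip 39.96996662579477 0.025376343492066557 q [-0.65  0.35  1.76  0.57  1.35 -0.64]
```

```bash
python3 -m pendant '[{"x":-0.37,"y":-1.6,"z":-1.15,"ax":0,"ay":0,"az":0,"hand":1},{"x":-0.37,"y":-1.6,"z":-1.15,"ax":0,"ay":0,"az":0,"hand":1},{"x":-0.37,"y":-1.6,"z":-1.15,"ax":0,"ay":0,"az":0,"hand":1},{"x":-0.37,"y":-1.6,"z":-1.15,"ax":0,"ay":0,"az":0,"hand":1},{"x":-0.37,"y":-1.6,"z":-1.15,"ax":0,"ay":0,"az":0,"hand":1},{"x":0,"y":0,"z":0,"ax":0,"ay":0,"az":0,"hand":1},{"x":0,"y":0,"z":0,"ax":0,"ay":0,"az":0,"hand":1}]'>/dev/null; python3 pz.py
```

```text
t 12.95 edge S,Y,H mm [ -2.1 546.4  68.9] goal Y 546.5 board H 68.2 mouth S -24 stop S 46
rot err deg (about d,f,n) [-0.02  0.01 -0.03]
force d,f,n [ 1.6  0.7 -2.3] grip 39.97012400999665 0.025698051273920178 q [-0.66  0.36  1.76  0.56  1.35 -0.65]
```

```bash
python3 -m pendant '[{"x":-0.37,"y":-1.6,"z":-1.15,"ax":0,"ay":0,"az":0,"hand":1},{"x":-0.37,"y":-1.6,"z":-1.15,"ax":0,"ay":0,"az":0,"hand":1},{"x":-0.37,"y":-1.6,"z":-1.15,"ax":0,"ay":0,"az":0,"hand":1},{"x":-0.37,"y":-1.6,"z":-1.15,"ax":0,"ay":0,"az":0,"hand":1},{"x":-0.37,"y":-1.6,"z":-1.15,"ax":0,"ay":0,"az":0,"hand":1},{"x":0,"y":0,"z":0,"ax":0,"ay":0,"az":0,"hand":1},{"x":0,"y":0,"z":0,"ax":0,"ay":0,"az":0,"hand":1}]'>/dev/null; python3 pz.py
```

```text
t 13.5333 edge S,Y,H mm [  7.9 546.4  68.9] goal Y 546.5 board H 68.2 mouth S -24 stop S 46
rot err deg (about d,f,n) [-0.02  0.01 -0.03]
force d,f,n [ 0.7  0.5 -2. ] grip 39.97011149302125 0.025797928395839453 q [-0.68  0.37  1.76  0.56  1.35 -0.67]
```

```bash
python3 -m pendant '[{"x":-0.37,"y":-1.6,"z":-1.15,"ax":0,"ay":0,"az":0,"hand":1},{"x":-0.37,"y":-1.6,"z":-1.15,"ax":0,"ay":0,"az":0,"hand":1},{"x":-0.37,"y":-1.6,"z":-1.15,"ax":0,"ay":0,"az":0,"hand":1},{"x":-0.37,"y":-1.6,"z":-1.15,"ax":0,"ay":0,"az":0,"hand":1},{"x":-0.37,"y":-1.6,"z":-1.15,"ax":0,"ay":0,"az":0,"hand":1},{"x":-0.37,"y":-1.6,"z":-1.15,"ax":0,"ay":0,"az":0,"hand":1},{"x":0,"y":0,"z":0,"ax":0,"ay":0,"az":0,"hand":1},{"x":0,"y":0,"z":0,"ax":0,"ay":0,"az":0,"hand":1}]'>/dev/null; python3 pz.py
```

```text
t 14.2 edge S,Y,H mm [ 19.9 546.4  68.9] goal Y 546.5 board H 68.2 mouth S -24 stop S 46
rot err deg (about d,f,n) [-0.02  0.01 -0.03]
force d,f,n [ 1.5 -0.1 -2.2] grip 39.96992189437151 0.025508029074073818 q [-0.69  0.39  1.75  0.55  1.34 -0.69]
```

```bash
python3 -m pendant '[{"x":-0.37,"y":-1.6,"z":-1.15,"ax":0,"ay":0,"az":0,"hand":1},{"x":-0.37,"y":-1.6,"z":-1.15,"ax":0,"ay":0,"az":0,"hand":1},{"x":-0.37,"y":-1.6,"z":-1.15,"ax":0,"ay":0,"az":0,"hand":1},{"x":-0.37,"y":-1.6,"z":-1.15,"ax":0,"ay":0,"az":0,"hand":1},{"x":-0.37,"y":-1.6,"z":-1.15,"ax":0,"ay":0,"az":0,"hand":1},{"x":-0.37,"y":-1.6,"z":-1.15,"ax":0,"ay":0,"az":0,"hand":1},{"x":-0.37,"y":-1.6,"z":-1.15,"ax":0,"ay":0,"az":0,"hand":1},{"x":-0.37,"y":-1.6,"z":-1.15,"ax":0,"ay":0,"az":0,"hand":1},{"x":-0.37,"y":-1.6,"z":-1.15,"ax":0,"ay":0,"az":0,"hand":1},{"x":0,"y":0,"z":0,"ax":0,"ay":0,"az":0,"hand":1},{"x":0,"y":0,"z":0,"ax":0,"ay":0,"az":0,"hand":1}]'>/dev/null; python3 pz.py
```

```text
t 15.1167 edge S,Y,H mm [ 37.9 546.4  68.9] goal Y 546.5 board H 68.2 mouth S -24 stop S 46
rot err deg (about d,f,n) [-0.02  0.01 -0.03]
force d,f,n [ 0.6 -0.5 -1.8] grip 39.97011808678508 0.02567158855929556 q [-0.72  0.41  1.75  0.55  1.34 -0.71]
```

```bash
python3 -m pendant '[{"x":-0.19,"y":-0.8,"z":-0.57,"ax":0,"ay":0,"az":0,"hand":1},{"x":0,"y":0,"z":0,"ax":0,"ay":0,"az":0,"hand":1},{"x":-0.19,"y":-0.8,"z":-0.57,"ax":0,"ay":0,"az":0,"hand":1},{"x":0,"y":0,"z":0,"ax":0,"ay":0,"az":0,"hand":1},{"x":0,"y":0,"z":0,"ax":0,"ay":0,"az":0,"hand":1}]'>/dev/null; python3 pz.py
```

```text
t 15.5333 edge S,Y,H mm [ 39.8 546.5  69. ] goal Y 546.5 board H 68.2 mouth S -24 stop S 46
rot err deg (about d,f,n) [-0.02  0.   -0.02]
force d,f,n [ 1.9 -0.  -2.4] grip 39.970035078004 0.025924440484038143 q [-0.72  0.41  1.75  0.55  1.34 -0.72]
```

```bash
python3 -m pendant '[{"x":-0.19,"y":-0.8,"z":-0.57,"ax":0,"ay":0,"az":0,"hand":1},{"x":0,"y":0,"z":0,"ax":0,"ay":0,"az":0,"hand":1},{"x":-0.19,"y":-0.8,"z":-0.57,"ax":0,"ay":0,"az":0,"hand":1},{"x":0,"y":0,"z":0,"ax":0,"ay":0,"az":0,"hand":1},{"x":0,"y":0,"z":0,"ax":0,"ay":0,"az":0,"hand":1}]' 15 >/dev/null; python3 pz.py
```

```text
t 15.95 edge S,Y,H mm [ 41.9 546.5  69. ] goal Y 546.5 board H 68.2 mouth S -24 stop S 46
rot err deg (about d,f,n) [-0.02  0.   -0.02]
force d,f,n [ 2.   0.4 -2.3] grip 14.972496593836695 0.02578504869656605 q [-0.72  0.42  1.74  0.55  1.34 -0.72]
```

```bash
python3 -m pendant '[{"x":-0.19,"y":-0.8,"z":-0.57,"ax":0,"ay":0,"az":0,"hand":1},{"x":0,"y":0,"z":0,"ax":0,"ay":0,"az":0,"hand":1},{"x":0,"y":0,"z":0,"ax":0,"ay":0,"az":0,"hand":1}]'>/dev/null; python3 pz.py
```

```text
t 16.2 edge S,Y,H mm [ 42.9 546.4  69. ] goal Y 546.5 board H 68.2 mouth S -24 stop S 46
rot err deg (about d,f,n) [-0.01 -0.   -0.02]
force d,f,n [ 1.6  0.1 -2.6] grip 14.972399733960629 0.025835678173768792 q [-0.72  0.42  1.74  0.55  1.34 -0.72]
```

```bash
python3 -m pendant '[{"x":-0.19,"y":-0.8,"z":-0.57,"ax":0,"ay":0,"az":0,"hand":1},{"x":0,"y":0,"z":0,"ax":0,"ay":0,"az":0,"hand":1},{"x":0,"y":0,"z":0,"ax":0,"ay":0,"az":0,"hand":1}]'>/dev/null; python3 pz.py
```

```text
t 16.45 edge S,Y,H mm [ 43.9 546.4  69. ] goal Y 546.5 board H 68.2 mouth S -24 stop S 46
rot err deg (about d,f,n) [-0.02  0.   -0.02]
force d,f,n [ 0.9 -0.  -1.9] grip 14.972369314637035 0.026049215924284847 q [-0.73  0.42  1.74  0.54  1.34 -0.72]
```

```bash
python3 -m pendant '[{"x":-0.19,"y":-0.8,"z":-0.57,"ax":0,"ay":0,"az":0,"hand":1},{"x":0,"y":0,"z":0,"ax":0,"ay":0,"az":0,"hand":1},{"x":0,"y":0,"z":0,"ax":0,"ay":0,"az":0,"hand":1}]'>/dev/null; python3 pz.py
```

```text
t 16.7 edge S,Y,H mm [ 44.9 546.4  69. ] goal Y 546.5 board H 68.2 mouth S -24 stop S 46
rot err deg (about d,f,n) [-0.02  0.   -0.01]
force d,f,n [ 2.4 -0.4 -2.8] grip 14.972375622019172 0.025693831786081905 q [-0.73  0.42  1.74  0.54  1.34 -0.72]
```

```bash
python3 -m pendant '[{"x":-0.19,"y":-0.8,"z":-0.57,"ax":0,"ay":0,"az":0,"hand":1},{"x":0,"y":0,"z":0,"ax":0,"ay":0,"az":0,"hand":1},{"x":0,"y":0,"z":0,"ax":0,"ay":0,"az":0,"hand":1}]'>/dev/null; python3 pz.py
```

```text
t 16.95 edge S,Y,H mm [ 45.9 546.4  69. ] goal Y 546.5 board H 68.2 mouth S -24 stop S 46
rot err deg (about d,f,n) [-0.01  0.   -0.02]
force d,f,n [ 1.  -0.2 -1.4] grip 14.972458791453391 0.025938030228799466 q [-0.73  0.42  1.74  0.54  1.34 -0.73]
```

```bash
python3 -m pendant '[{"x":-0.19,"y":-0.8,"z":-0.57,"ax":0,"ay":0,"az":0,"hand":1},{"x":0,"y":0,"z":0,"ax":0,"ay":0,"az":0,"hand":1},{"x":0,"y":0,"z":0,"ax":0,"ay":0,"az":0,"hand":1}]'>/dev/null; python3 pz.py
```

```text
t 17.2 edge S,Y,H mm [ 46.9 546.5  69. ] goal Y 546.5 board H 68.2 mouth S -24 stop S 46
rot err deg (about d,f,n) [-0.01  0.   -0.02]
force d,f,n [ 1.9  0.4 -2.9] grip 14.972461564466357 0.025529881410879047 q [-0.73  0.42  1.74  0.54  1.34 -0.73]
```

```bash
python3 -m pendant '[{"x":-0.1,"y":-0.4,"z":-0.28,"ax":0,"ay":0,"az":0,"hand":1},{"x":0,"y":0,"z":0,"ax":0,"ay":0,"az":0,"hand":1},{"x":0,"y":0,"z":0,"ax":0,"ay":0,"az":0,"hand":1}]'>/dev/null; python3 pz.py
```

```text
t 17.45 edge S,Y,H mm [ 47.1 546.5  69. ] goal Y 546.5 board H 68.2 mouth S -24 stop S 46
rot err deg (about d,f,n) [-0.02  0.03 -0.  ]
force d,f,n [-0.4 -0.3 -2.5] grip 14.97081108391285 0.026035717634175008 q [-0.73  0.42  1.74  0.54  1.34 -0.73]
```

```bash
python3 -m pendant '[{"x":-0.1,"y":-0.4,"z":-0.28,"ax":0,"ay":0,"az":0,"hand":1},{"x":0,"y":0,"z":0,"ax":0,"ay":0,"az":0,"hand":1},{"x":0,"y":0,"z":0,"ax":0,"ay":0,"az":0,"hand":1}]'>/dev/null; python3 pz.py
```

```text
t 17.7 edge S,Y,H mm [ 47.1 546.6  68.9] goal Y 546.5 board H 68.2 mouth S -24 stop S 46
rot err deg (about d,f,n) [-0.02  0.07  0.  ]
force d,f,n [-4.9  1.  -0.9] grip 14.969583449419588 0.025771038468702212 q [-0.73  0.42  1.74  0.54  1.34 -0.73]
```

```bash
python3 -m pendant '[{"x":-0.1,"y":-0.4,"z":-0.28,"ax":0,"ay":0,"az":0,"hand":1},{"x":0,"y":0,"z":0,"ax":0,"ay":0,"az":0,"hand":1},{"x":0,"y":0,"z":0,"ax":0,"ay":0,"az":0,"hand":1}]'>/dev/null; python3 pz.py
```

```text
t 17.95 edge S,Y,H mm [ 47.2 546.6  68.8] goal Y 546.5 board H 68.2 mouth S -24 stop S 46
rot err deg (about d,f,n) [-0.02  0.12  0.01]
force d,f,n [-6.9 -0.4 -0.7] grip 14.968914245255291 0.025733645141816225 q [-0.73  0.43  1.74  0.54  1.34 -0.73]
```

The blade is at the stop: it no longer advances and the reaction is about 7 N. Release and back off along the board normal.

```bash
python3 -m pendant '[{"x":0,"y":0,"z":0,"ax":0,"ay":0,"az":0,"hand":0.9},{"x":0,"y":0,"z":0,"ax":0,"ay":0,"az":0,"hand":0.6},{"x":0,"y":0,"z":0,"ax":0,"ay":0,"az":0,"hand":0.4},{"x":0,"y":0,"z":0,"ax":0,"ay":0,"az":0,"hand":0.2},{"x":0,"y":0,"z":0,"ax":0,"ay":0,"az":0,"hand":0.2},{"x":0,"y":0,"z":0,"ax":0,"ay":0,"az":0,"hand":0.2},{"x":0,"y":0,"z":0,"ax":0,"ay":0,"az":0,"hand":0.2},{"x":0,"y":0,"z":0,"ax":0,"ay":0,"az":0,"hand":0.2}]'; python3 pz.py
```

```text
time: 18.62
position: [0.5351, -0.1114, 0.0978]
tool_rot: [0.747, 0.593, 0.235, -0.187]
wrist_force: [0.9, -0.2, 0.4]
width: 0.0696
grip_force: 0.0
t 18.6167 edge S,Y,H mm [ 48.5 546.4  69.1] goal Y 546.5 board H 68.2 mouth S -24 stop S 46
rot err deg (about d,f,n) [-0.01 -0.01 -0.02]
force d,f,n [-0.3  0.9  0.3] grip 0.0 0.06960482786476647 q [-0.73  0.43  1.74  0.54  1.34 -0.73]
```

```bash
python3 -m pendant '[{"x":-0.6,"y":-2.8,"z":4.1,"ax":0,"ay":0,"az":0,"hand":0.2},{"x":-1.3,"y":-5.6,"z":8.2,"ax":0,"ay":0,"az":0,"hand":0.2},{"x":-1.3,"y":-5.6,"z":8.2,"ax":0,"ay":0,"az":0,"hand":0.2},{"x":-2,"y":-8.4,"z":12.3,"ax":0,"ay":0,"az":0,"hand":0.2},{"x":-2.6,"y":-11.2,"z":16.4,"ax":0,"ay":0,"az":0,"hand":0.2},{"x":-2.6,"y":-11.2,"z":16.4,"ax":0,"ay":0,"az":0,"hand":0.2},{"x":-2.6,"y":-11.2,"z":16.4,"ax":0,"ay":0,"az":0,"hand":0.2},{"x":-2.6,"y":-11.2,"z":16.4,"ax":0,"ay":0,"az":0,"hand":0.2},{"x":0,"y":0,"z":0,"ax":0,"ay":0,"az":0,"hand":0.2},{"x":0,"y":0,"z":0,"ax":0,"ay":0,"az":0,"hand":0.2}]'
python3 - <<'E'
from h import *
im,P=cloud('wrist'); np.save('w2.npy',P)
a=np.radians(-103.1); e=np.array([np.cos(a),np.sin(a),0]); f=np.array([-e[1],e[0],0]); d=e*np.cos(.611)-np.array([0,0,np.sin(.611)]); n=np.cross(d,f)
S,Y,H=P@d*1000,P@f*1000,P@n*1000
hsv=cv2.cvtColor(im,cv2.COLOR_BGR2HSV); m=(hsv[...,0]<18)&(hsv[...,1]>150)&(hsv[...,2]>90)&(S>-170)&(S<0)&(Y>500)&(Y<600)&(H>88)
Q=np.stack([S[m],Y[m],H[m]],1); print(m.sum(),np.percentile(Q,[1,50,99],axis=0).round(1),cv2.minAreaRect(Q[:,:2].astype(np.float32)),np.polyfit(Q[:,0],Q[:,2],1))
cv2.imwrite('pics/e.png',cv2.resize(im,(800,600)))
E
```

```text
time: 19.45
position: [0.52, -0.1798, 0.1975]
tool_rot: [0.747, 0.593, 0.236, -0.185]
wrist_force: [0.5, 0.3, 0.3]
width: 0.0704
grip_force: 0.0
3485 [[-151.2  534.8   92.6]
 [ -96.2  546.4   96.3]
 [ -46.9  559.4   98.1]] ((-98.99131774902344, 547.068603515625), (108.73223114013672, 25.14778709411621), 0.19306376576423645) [8.05774093e-03 9.69310821e+01]
```

View pics/e.png

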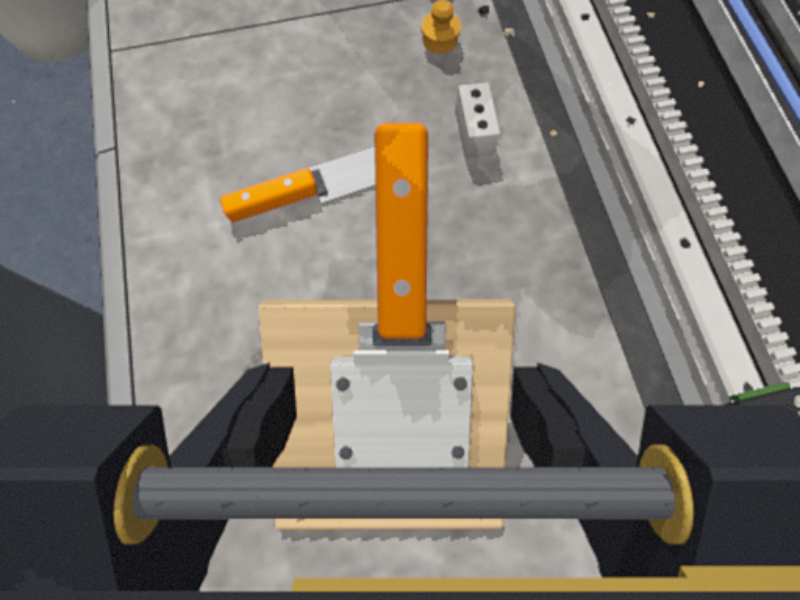

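The picture shows the blade fully in the sheath, with the collar just up-slope of the lip at (400,345). The handle lies up the slope at (400,230), flush with the board, and the gripper is clear of it.

```bash
python3 -c "
from bench import r
print(r.close_job())"
```

```text
the job is handed in; nothing more can be done
None
```

The orange-handled scraper is in the sheath with its edge at the end stop, handle up the slope and released, with the arm clear; I handed the job in, and no verdict was shown.

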